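# Slide the soldering tray off the hot plate, then hold it up level

## Robot

A 6-joint arm with a two-finger parallel gripper is mounted at the origin on the work surface. World frame = base frame: x ahead of the robot, y to its left, z up, the work surface at z = 0. Lengths are in m, angles in degrees, forces in N, time in s.
With the tool pointing down it reaches from about 0.35 to 0.85 m from the base axis. Payload 8.1 kg.
Tool frame: the origin (TCP) lies at the very end of the fingers, on their centre line; the grasp point (between the pads) lies arm.grip_depth behind it (arm.grip_depth is the distance from the TCP to the grasp point, in m); z points along the fingers, y is the line along which they close (so a half turn about z gives the same grasp; the last joint's range is limited). The gripper opens to 93 mm and grips with 3 to 60 N. Pads are 15 mm wide; open, the fingers measure 128 mm over their backs; the gripper's body (75 mm by 188 mm) begins 65 mm behind the grasp point.
Start: joints at [66.841, 7.471, 85.268, -0, 87.261, -4.893], TCP at [0.188, 0.57, 0.219] pointing down, gripper open.
Joint ranges: [-169.43, 169.43], [-51.17, 129.36], [1.28, 143.12], [-76.62, 256.62], [0, 156.53], [-152.29, 152.29]. Speed limits (degrees/s): [136.94, 136.94, 159.86, 180, 180, 180].

## Interface

Orientations are given as a 3x3 rotation matrix whose columns are the frame's x, y, z axes.
In Python, from bench import arm gives the robot as it stands. The module is installed in compiled form; this text tells all that it offers.
- The arm moves only by the tool jog_arm, never from a script. Its argument "steps" is a list of rows, each a list of 7 numbers: the turn, a rotation vector about the world's x, y, z in degrees, then the shift along the world's x, y, z in mm, then the closure in counts, from 0 (fully open) to 255 (shut). In form: [[rx, ry, rz, tx, ty, tz, claw], ...]. A call has 1 to 8 rows; each row shifts and turns the commanded pose from where the row before left it; what a row does not reach is not made up. A row lasts 1/8 s, in which the tool goes at most 62.5 mm and 10.7 degrees, less where a joint would pass 70% of its speed; a pose out of reach is approached as far as the arm can. A call with a gripper value outside its range is refused whole. The fingers move at their own pace and stop on an object; "grip_force" is the grip in N (left out, the last holds). Time passes only in rows, so rows that do not move let the fingers close. It gives the time, the measured TCP pose, the force, the opening and the grip force at its end, in the units of the state.
- arm.sense(): the state, without advancing time (a new reading comes with each control period).
- arm.snapshot(name): name is "scene" or "top"; returns a dict with "image" (480x640x3 uint8, red, green, blue), "range_z" (480x640 float32, m along the optical axis (not along the pixel's ray), 0 where there is no reading), "fov_y" (degrees; the focal length in pixels is half the picture's height over the tangent of half this angle, whatever the lens; pixels are square), "cx", "cy" (the principal point, pixels), "eye" and "attitude" of the camera in the world. Camera axes: x right, y up, looking along -z (the intrinsics and any distortion apply to the point x, -y, -z); pixel columns grow to the right and rows downward; lengths in m; the calibration is good to about 2 mm. A picture is of the moment at which its call begins.
- arm.job_done(): hands the job in; it is judged then, once.
Trained networks look in a picture, given as the dict that the camera call returned (one of the last four; its "shot" number tells which), for a name from the list of things; names that differ only in an ending like _2 or _b are one class to them, and where a whole thing is asked for, a point or a joint stands for the part that bears it (a point fixed in the world has none). Each returns a list of dicts, best first, with "score" (0 to 1); they miss things now and then, are a little off and sometimes report something else, mostly with a low value. They report only what shows in the picture. A call takes as long as a camera call.
- arm.regions_of(picture, target): "pixels" (480x640 bool, what is visible of it) and "location" ([column, row] in pixels, amid what is visible of it).
- arm.spot_point(picture, target): "location" ([column, row] in pixels: a listed point, or the origin of a listed thing).
The state is a dict: "clock": time; "joint_positions": joint angles; "qvel": joint speeds; "joint_efforts": joint torques, N m; "ee_pos": TCP position; "ee_rot": TCP orientation; "force": force on the tool from outside, world axes, zero at the start; "ft_torque": the same for the moment, N m; "opening": finger opening in m; "finger_force": force on a finger pad.
Only numpy, scipy, OpenCV 4.12 (cv2) and the standard library are available. Lean on these libraries where they do the work, as an engineer would, in place of code of your own. Each camera call takes 0.05 s, during which the arm holds its last target. There are 200 camera calls.

## Task

Slide the steel tray of LED boards by its red grip from the hot plate straight across onto the cooling plate beside it, without lifting it on the way, until it stands squarely inside the blue outline, and let it stand there for a good second. Then lift it about 10 cm straight up off the cooling plate and finish still holding it there in the air, steady and level, with all four boards lying in it. Do not let go of it at the end, keep the tray level throughout, and leave the multimeter, the solder spool and the tip cleaner where they are.

Things in the scene. Friction and masses are not known exactly. Their poses are not given: they have to be found in the camera images.
- tray: Loose shallow stainless tray, 100 mm along its x, 150 mm along its y, rim 15 mm high, floor and walls 3 mm thick; about 0.45 kg, balanced about its middle. A rigid strap handle arches over it along its x (at y = 0, clear height about 72 mm between floor and grip), its two 3 mm uprights outside the walls at x = +/-51.5 mm. Origin at the centre of the underside, z up. It starts on the hot plate, turned by up to 0.3 rad against the plate.
- tray_base (a point): Centre of the tray's underside (the same point as the tray's origin), axes as the tray.
- tray_grip (a point): Centre of the red grip on top of the tray's handle: a bar 64 mm long along the tray's x, 16 mm wide along its y and 16 mm high, 82 mm above the tray's underside; above the tray's balance point. Pinch it from above across its 16 mm width.
- hot_plate: Fixed bench hot plate with a dark square top, 200 x 200 mm, 70 mm high, a red outline on it, and a grey control box 42 mm high (knob to 55 mm) that reaches 65 mm out in front of the top (towards -x of the plate). Origin under the centre of the square top, at the foot; axes parallel to the cooling plate's.
- cool_plate: Fixed finned bright aluminium cooling plate, 200 x 200 mm, 70 mm high, standing beside the hot plate, to its left or right (y direction of the plates), tops level, with a 4 mm gap between them. Origin under the centre of its top, at the foot.
- cool_mark (a point): Centre of the blue outline on the cooling plate's top surface. The outline is 126 mm along this point's x and 176 mm along its y; the tray (100 x 150 mm) belongs inside it with its x along the outline's x, either way round.
- star0_c (a point): Loose LED board lying in the tray: white hexagon about 22 mm across, 3 mm thick with a small yellow dome, 10 g. Point at the middle of its thickness.
- star1_c (a point): Loose LED board lying in the tray: white hexagon about 22 mm across, 3 mm thick with a small yellow dome, 10 g. Point at the middle of its thickness.
- star2_c (a point): Loose LED board lying in the tray: white hexagon about 22 mm across, 3 mm thick with a small yellow dome, 10 g. Point at the middle of its thickness.
- star3_c (a point): Loose LED board lying in the tray: white hexagon about 22 mm across, 3 mm thick with a small yellow dome, 10 g. Point at the middle of its thickness.
- multimeter_c (a point): Yellow multimeter lying on the bench beyond one side of the plates, 150 x 78 x 34 mm (42 mm at its dial), loose; the point is its centre, half-way up. Bystander.
- spool_c (a point): Solder spool (silver winding, green flanges) standing on the mat behind the plates, 58 mm diameter, 44 mm high, loose; its centre. Bystander.
- cleaner_c (a point): Black round tip cleaner with brass wool on top, standing on the mat behind the plates, 68 mm diameter, 42 mm high, loose; centre of its 30 mm high cup. Bystander.

How it is judged:
By the outcome, as a careful person would: the job done as asked, in the order asked, and still so for the second after the job is handed in, while the arm keeps its last pose, push and grip.
It also fails if it takes over 48 s, if anything falls off the work surface, if the arm or the gripper's body presses on something with over 40 N, if the wrist force passes 120 N, or if a joint passes its speed limit or range.

## Working session

There is one attempt and no reset: what is moved stays moved. The work goes in short steps, Python scripts to look and compute and a tool call to move; the robot and the scene stay as the last step left them, time stands still between calls to the robot, and variables do not carry over. Pictures are saved under pics/ and viewed, at most 10 in all, crops included, and the job is handed in when it is done.

Besides the shell and the picture viewer there is one more tool, called after ">>>" as a command line: name --pt "numbers of a row" for each row, then --argument value for the rest. jog_arm: Moves the arm, as the interface text tells. Its arguments: {"type":"object","properties":{"steps":{"type":"array"},"grip_force":{"type":"number"}},"required":["steps"]}

```bash
mkdir -p pics
cat > h.py <<'E'
import numpy as np,cv2
from bench import arm
def ray(p,uv):
    f=240/np.tan(np.radians(p["fov_y"]/2)); 
    d=np.array([(uv[0]-p["cx"])/f,-(uv[1]-p["cy"])/f,-1.]); return np.array(p["eye"]),np.array(p["attitude"])@d
def atz(p,uv,z):
    e,d=ray(p,uv); return e+d*(z-e[2])/d[2]
def tri(p,a,q,b):
    e1,d1=ray(p,a);e2,d2=ray(q,b)
    s=np.linalg.lstsq(np.c_[d1,-d2],e2-e1,rcond=None)[0]
    x=e1+s[0]*d1;y=e2+s[1]*d2; return (x+y)/2,np.linalg.norm(x-y)
def rng(p,uv):
    e,d=ray(p,uv); return e+d*p["range_z"][int(round(uv[1])),int(round(uv[0]))]
def cloud(p):
    v,u=np.mgrid[:480,:640]; f=240/np.tan(np.radians(p["fov_y"]/2)); z=p["range_z"]
    c=np.stack([(u-p["cx"])/f*z,-(v-p["cy"])/f*z,-z],-1)
    return c@np.array(p["attitude"]).T+np.array(p["eye"])
E
cat > a.py <<'E'
from h import *
np.set_printoptions(precision=4,suppress=True)
print({k:v for k,v in arm.sense().items() if k in("clock","ee_pos","ee_rot","opening","force")},arm.grip_depth)
S=arm.snapshot("scene");T=arm.snapshot("top")
for n,p in(("scene",S),("top",T)):
    cv2.imwrite(f"pics/{n}0.png",p["image"][...,::-1]); print(n,[k for k in p],p["fov_y"],p["cx"],p["cy"],p["eye"])
for t in["tray_grip","tray_base","cool_mark","hot_plate","cool_plate","star0_c","multimeter_c","spool_c","cleaner_c"]:
    a=arm.spot_point(S,t);b=arm.spot_point(T,t)
    print(t,[(np.round(i["location"],1),round(i["score"],2)) for i in a[:4]],[(np.round(i["location"],1),round(i["score"],2)) for i in b[:4]])
    if a and b: print("   ",*tri(S,a[0]["location"],T,b[0]["location"]))
E
python3 a.py
```

```text
{'clock': 0.0, 'ee_pos': array([0.1878, 0.5693, 0.2176]), 'ee_rot': array([[-0.9496,  0.3134, -0.0007],
       [ 0.3134,  0.9496, -0.0016],
       [ 0.0001, -0.0018, -1.    ]]), 'force': array([-0.5174, -0.3009, -1.318 ]), 'opening': 0.09297196318243882} 0.0188
scene ['image', 'range_z', 'fov_y', 'cx', 'cy', 'eye', 'attitude', 'shot'] 51.76378358213657 314.1786676230705 239.4471818147191 [ 0.9638 -0.3451  0.6196]
top ['image', 'range_z', 'fov_y', 'cx', 'cy', 'eye', 'attitude', 'shot'] 42.494989595427775 317.2466942179126 247.47328539106812 [0.4419 0.1291 1.1349]
tray_grip [(array([145.7, 316.9]), 0.56), (array([187.4, 332.9]), 0.51)] [(array([488.9, 287.1]), 0.89), (array([370.8, 231.6]), 0.47)]
    [ 0.546  -0.1522  0.1576] 0.0019174693529711464
tray_base [(array([158.4, 355.1]), 0.75)] [(array([475.3, 291.4]), 0.97)]
    [ 0.5457 -0.1517  0.0807] 0.0001443916628452392
cool_mark [(array([237. , 266.3]), 0.79)] [(array([365.8, 310. ]), 0.96), (array([488.7, 288.5]), 0.64)]
    [0.5098 0.0358 0.0823] 0.0013659253330533707
hot_plate [] [(array([219.9, 342.8]), 0.22)]
cool_plate [(array([238.7, 297.7]), 0.76)] [(array([361.7, 313.7]), 0.89)]
    [0.5062 0.035  0.0087] 0.00594279140942812
star0_c [(array([122.6, 381.5]), 0.49)] [(array([508.7, 298.5]), 0.46)]
    [ 0.5366 -0.2072  0.077 ] 0.006309972531691107
multimeter_c [(array([314.8, 211.5]), 0.78), (array([154.5, 332.2]), 0.7)] [(array([223.5, 338.8]), 0.6), (array([461.8, 222.3]), 0.34)]
    [0.4629 0.2894 0.0173] 0.012622362706339684
spool_c [(array([306. , 333.4]), 0.8)] [(array([371.6, 229.7]), 0.66), (array([507. , 296.4]), 0.56)]
    [0.6582 0.0225 0.0377] 0.00045503598978323276
cleaner_c [(array([242.4, 429.2]), 0.58)] [(array([461.8, 220.2]), 0.75), (array([444.2, 288.7]), 0.69)]
    [ 0.6825 -0.1434  0.0265] 0.002283978671060155
```

View pics/top0.png

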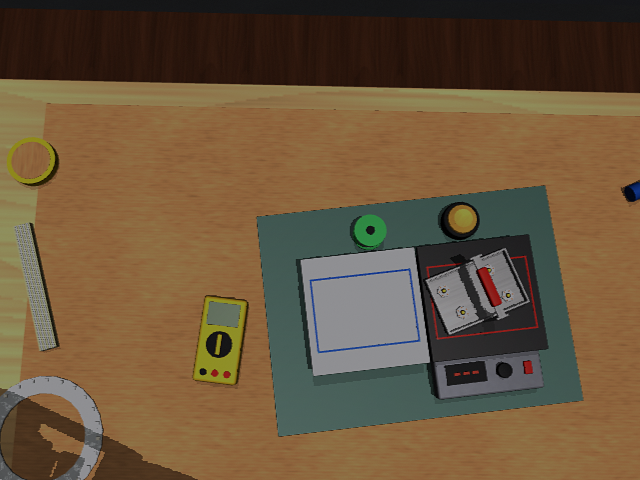

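View pics/scene0.png

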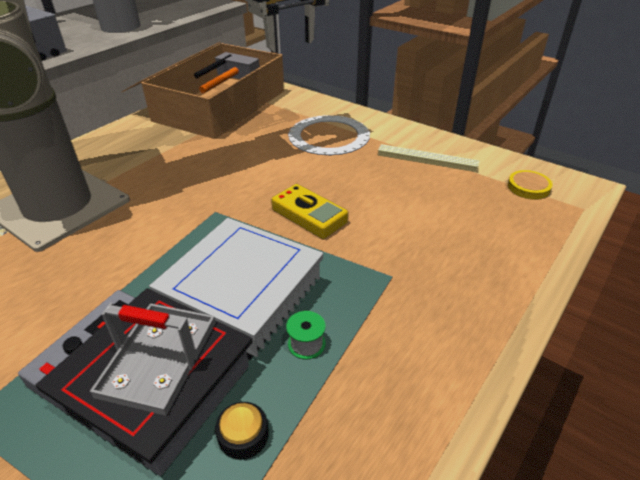

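The top view shows the cooling plate (blue outline centred at about 365,310) to the left of the hot plate. The tray is at about (478,290), turned against the plate, with its red grip near (488,287). The spool is at (370,231) and the cleaner at (461,219). The scene view agrees. Next I'll measure angles and heights.

```bash
cat > m.py <<'E'
from h import *
np.set_printoptions(precision=4,suppress=True)
def rect(xy):
    (c,s,a)=cv2.minAreaRect((xy*1000).astype(np.float32)); b=cv2.boxPoints((c,s,a))
    e=[b[1]-b[0],b[2]-b[1]]; L=max(e,key=np.linalg.norm)
    return np.array(c),sorted(s),np.degrees(np.arctan2(L[1],L[0]))%180
def measure():
    S=arm.snapshot("scene");T=arm.snapshot("top"); out={}
    for n,p in(("S",S),("T",T)):
        C=cloud(p); h=cv2.cvtColor(p["image"],cv2.COLOR_RGB2HSV)
        w=(C[...,0]>.35)&(C[...,0]<.72)&(C[...,1]>-.3)&(C[...,1]<.2)
        blue=w&(h[...,0]>105)&(h[...,0]<130)&(h[...,1]>120)&(C[...,2]>.05)
        red=w&((h[...,0]<6)|(h[...,0]>174))&(h[...,1]>150)&(C[...,2]>.125)
        for k,m,z in(("mark",blue,.07),("grip",red,None)):
            if m.sum()<30: print(n,k,"few");continue
            P=C[m]; zz=np.median(P[:,2]); v,u=np.nonzero(m)
            z=zz if z is None else z
            X=np.array([atz(p,(a,b),z)[:2] for a,b in zip(u,v)])
            print(n,k,"z %.4f"%zz,"n",m.sum(),*rect(X))
        for t in("tray_base","tray_grip","cool_mark"):
            r=arm.spot_point(p,t)
            if r: out.setdefault(t,{})[n]=r[0]["location"]
        r=arm.regions_of(p,"tray")
        if r:
            P=C[r[0]["pixels"]]; P=P[(P[:,2]>.079)&(P[:,2]<.092)]
            print(n,"rim pts",len(P),*rect(P[:,:2]))
        pl=w&(C[...,2]>.06)&(C[...,2]<.076)
        print(n,"platetop z",np.median(C[pl][:,2]))
    for t,d in out.items():
        if len(d)==2: print(t,*tri(S,d["S"],T,d["T"]))
    for i in range(4):
        pass
    r=arm.spot_point(T,"star0_c"); print("stars",[(np.round(q["location"]),round(q["score"],2)) for q in r])
    return S,T
if __name__=="__main__":
    measure(); print({k:v for k,v in arm.sense().items() if k in("clock","ee_pos","ee_rot","opening","force","finger_force")})
E
python3 m.py
```

```text
S mark z 0.0755 n 174 [492.6916 -32.159 ] [212.7814483642578, 323.60247802734375] 105.68039
S grip z 0.1643 n 745 [ 549.6094 -155.7393] [24.207033157348633, 67.6806411743164] 22.817993
S rim pts 2686 [ 546.7119 -151.5248] [106.24571990966797, 152.0478973388672] 112.92883
S platetop z 0.07487651184526622
T mark z 0.0747 n 562 [ 538.1411 -184.0288] [238.59893798828125, 634.1966552734375] 107.82583
T grip z 0.1640 n 440 [441.2621   7.7967] [160.8164825439453, 493.26904296875] 108.437706
T rim pts 1323 [ 546.9303 -152.8616] [101.0010757446289, 151.24142456054688] 112.7885
T platetop z 0.07393077056545594
tray_base [ 0.5466 -0.1535  0.0773] 0.0017545751506196918
tray_grip [ 0.5441 -0.1525  0.1581] 0.001681977429442483
cool_mark [0.5081 0.0405 0.0748] 0.006057806279250192
stars [(array([508., 295.]), 0.43)]
{'clock': 1.55, 'ee_pos': array([0.188 , 0.5698, 0.2186]), 'ee_rot': array([[-0.9496,  0.3135, -0.    ],
       [ 0.3135,  0.9496, -0.0001],
       [-0.    , -0.0001, -1.    ]]), 'force': array([ 0.0892, -0.1003,  0.0712]), 'finger_force': 0.0, 'opening': 0.09315248822302834}
```

```bash
cat > k.py <<'E'
from h import *; from m import rect
for n in("scene","top"):
    p=arm.snapshot(n);C=cloud(p);h=cv2.cvtColor(p["image"],cv2.COLOR_RGB2HSV)
    m=((C[...,0]>.35)&(C[...,0]<.68)&(C[...,1]>-.08)&(C[...,1]<.2)&(h[...,0]>100)&(h[...,0]<130)&(h[...,1]>90)&(C[...,2]>.06)).astype(np.uint8)
    N,l,s,_=cv2.connectedComponentsWithStats(cv2.dilate(m,np.ones((3,3))))
    m=m.astype(bool)&(l==1+np.argmax(s[1:,4]))
    X=np.array([atz(p,(a,b),.0745)[:2] for b,a in zip(*np.nonzero(m))]); print(n,m.sum(),*rect(X))
    c=(C[...,2]>.068)&(C[...,2]<.08)&(C[...,0]>.35)&(C[...,0]<.68)&(C[...,1]>-.3)&(C[...,1]<.2)
    print(" plates",c.sum(),*rect(C[c][:,:2]))
E
python3 k.py
```

```text
scene 458 [507.4981  39.7486] [126.07022857666016, 176.479736328125] 97.57822
 plates 26288 [522.7149 -62.0913] [202.3719940185547, 405.3741149902344] 97.51518
top 671 [510.7573  38.4355] [126.59691619873047, 175.9410858154297] 97.50569
 plates 24824 [524.3949 -63.4895] [200.4969024658203, 405.1129455566406] 97.53073
```

>>> jog_arm --pt "0 0 -8.68 22.4 -45.1 0 0" --pt "0 0 -8.68 22.4 -45.1 0 0" --pt "0 0 -8.68 22.4 -45.1 0 0" --pt "0 0 -8.68 22.4 -45.1 0 0" --pt "0 0 -8.68 22.4 -45.1 0 0" --pt "0 0 -8.68 22.4 -45.1 0 0" --pt "0 0 -8.68 22.4 -45.1 0 0" --pt "0 0 -8.68 22.4 -45.1 0 0"

```text
clock: 2.65
ee_pos: [0.3678, 0.2075, 0.2189]
ee_rot: [[-0.035, 0.999, 0.001], [0.999, 0.035, 0.0], [0.0, 0.001, -1.0]]
force: [1.2, 0.5, -0.0]
opening: 0.0928
finger_force: 0.0
```

>>> jog_arm --pt "0 0 -8.68 22.4 -45.1 0 0" --pt "0 0 -8.68 22.4 -45.1 0 0" --pt "0 0 -8.68 22.4 -45.1 0 0" --pt "0 0 -8.68 22.4 -45.1 0 0" --pt "0 0 -8.68 22.4 -45.1 0 0" --pt "0 0 -8.68 22.4 -45.1 0 0" --pt "0 0 -8.68 22.4 -45.1 0 0" --pt "0 0 -8.68 22.4 -45.1 0 0"

```text
clock: 3.65
ee_pos: [0.5471, -0.1535, 0.2188]
ee_rot: [[0.923, 0.384, 0.001], [0.384, -0.923, -0.0], [0.0, 0.0, -1.0]]
force: [1.0, 1.4, -0.0]
opening: 0.0929
finger_force: 0.0
```

>>> jog_arm --pt "0 0 0 0 0 0 0" --pt "0 0 0 0 0 0 0"

```text
clock: 3.9
ee_pos: [0.5462, -0.1517, 0.2184]
ee_rot: [[0.921, 0.389, -0.001], [0.389, -0.921, 0.001], [-0.0, -0.001, -1.0]]
force: [-0.1, 0.4, -0.4]
opening: 0.0931
finger_force: 0.0
```

>>> jog_arm --pt "0 0 0 0 -0.5 -20 0" --pt "0 0 0 0 -0.5 -20 0" --pt "0 0 0 0 0 -18 0" --pt "0 0 0 0 0 -14 0" --pt "0 0 0 0 0 -9.5 0" --pt "0 0 0 0 0 0 0"

```text
clock: 4.65
ee_pos: [0.546, -0.1526, 0.1362]
ee_rot: [[0.922, 0.388, -0.001], [0.388, -0.922, 0.001], [-0.001, -0.001, -1.0]]
force: [-0.6, 0.3, -0.4]
opening: 0.093
finger_force: 0.0
```

Run:
```python
from h import *
S=arm.snapshot("scene");T=arm.snapshot("top")
a=cv2.resize(S["image"][180:460,40:360],(400,350),interpolation=cv2.INTER_CUBIC)
b=cv2.resize(T["image"][170:410,380:600],(390,350)) if False else cv2.resize(T["image"][190:390,360:588],(399,350))
cv2.imwrite("pics/g1.png",np.hstack([a,b])[...,::-1])
```

```text
(no output)
```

View pics/g1.png

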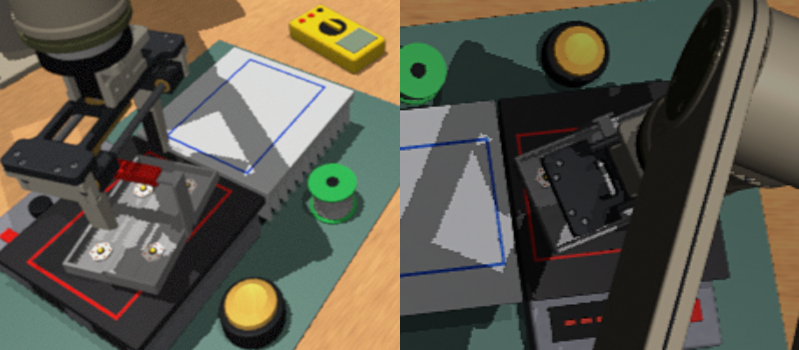

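The fingers straddle the red grip (crop pixel 135,170), so I'll close.

>>> jog_arm --grip_force 35 --pt "0 0 0 0 0 0 80" --pt "0 0 0 0 0 0 150" --pt "0 0 0 0 0 0 200" --pt "0 0 0 0 0 0 255" --pt "0 0 0 0 0 0 255" --pt "0 0 0 0 0 0 255" --pt "0 0 0 0 0 0 255" --pt "0 0 0 0 0 0 255"

```text
clock: 5.75
ee_pos: [0.5464, -0.1527, 0.1371]
ee_rot: [[0.921, 0.388, -0.0], [0.388, -0.921, 0.0], [-0.0, -0.0, -1.0]]
force: [-3.2, 6.4, 4.9]
opening: 0.0176
finger_force: 3.6
```

```bash
python3 m.py
```

```text
S mark z 0.0760 n 272 [397.7313 -82.1926] [372.81781005859375, 412.16632080078125] 14.2514715
S grip z 0.1646 n 371 [465.5689 -88.1794] [97.16413116455078, 262.3791809082031] 167.00264
S rim pts 2604 [ 546.1552 -152.0923] [107.07025909423828, 151.94680786132812] 112.96836
S platetop z 0.07487822713798875
T mark z 0.0745 n 623 [ 464.7598 -144.2854] [377.0010986328125, 506.6855163574219] 110.87254
T grip few
T rim pts 608 [ 545.9229 -150.5519] [104.59408569335938, 144.72657775878906] 112.697044
T platetop z 0.07382666627130341
tray_base [ 0.5455 -0.1504  0.0768] 0.0003916232360399545
tray_grip [ 0.5607 -0.1791  0.0539] 0.021406406828630417
cool_mark [0.5092 0.0389 0.0729] 0.0020746966548302235
stars []
{'clock': 6.3, 'ee_pos': array([ 0.5463, -0.1525,  0.1371]), 'ee_rot': array([[ 0.9214,  0.3885, -0.0003],
       [ 0.3885, -0.9214,  0.0005],
       [-0.0001, -0.0006, -1.    ]]), 'force': array([-1.5383,  3.4853,  2.0568]), 'finger_force': 35.00036001205444, 'opening': 0.0158740718314981}
```

>>> jog_arm --pt "0 0 -0.16 -0.4 2 0 255" --pt "0 0 -0.32 -0.8 4 0 255" --pt "0 0 -0.48 -1.15 6 0 255" --pt "0 0 -0.56 -1.35 7 0 255" --pt "0 0 -0.56 -1.35 7 0 255" --pt "0 0 -0.56 -1.35 7 0 255" --pt "0 0 -0.56 -1.35 7 0 255" --pt "0 0 -0.56 -1.35 7 0 255"

```text
clock: 7.3
ee_pos: [0.5372, -0.1053, 0.1371]
ee_rot: [[0.945, 0.327, -0.0], [0.327, -0.945, -0.0], [-0.0, -0.0, -1.0]]
force: [0.9, -3.8, -0.8]
opening: 0.0154
finger_force: 35.0
```

>>> jog_arm --pt "0 0 -0.56 -1.35 7 -0.3 255" --pt "0 0 -0.56 -1.35 7 0 255" --pt "0 0 -0.56 -1.35 7 0 255" --pt "0 0 -0.56 -1.35 7 0 255" --pt "0 0 -0.56 -1.35 7 0 255" --pt "0 0 -0.56 -1.35 7 0 255" --pt "0 0 -0.56 -1.35 7 0 255" --pt "0 0 -0.56 -1.35 7 0 255"

```text
clock: 8.3
ee_pos: [0.5266, -0.0496, 0.1371]
ee_rot: [[0.968, 0.252, 0.0], [0.252, -0.968, -0.0], [0.0, 0.0, -1.0]]
force: [1.3, -5.1, 2.1]
opening: 0.016
finger_force: 35.0
```

>>> jog_arm --pt "0 0 -0.56 -1.35 7 0 255" --pt "0 0 -0.56 -1.35 7 0 255" --pt "0 0 -0.56 -1.35 7 0 255" --pt "0 0 -0.56 -1.35 7 0 255" --pt "0 0 -0.56 -1.35 7 0 255" --pt "0 0 -0.56 -1.35 7 0 255" --pt "0 0 -0.56 -1.35 7 0 255" --pt "0 0 -0.56 -1.35 7 0 255"

```text
clock: 9.3
ee_pos: [0.5157, 0.0064, 0.1371]
ee_rot: [[0.985, 0.175, 0.0], [0.175, -0.985, -0.0], [0.0, 0.001, -1.0]]
force: [1.2, -5.0, 2.3]
opening: 0.0156
finger_force: 35.0
```

>>> jog_arm --pt "0 0 -0.56 -1.35 7 0 255" --pt "0 0 -0.56 -1.35 7 0 255" --pt "0 0 -0.48 -1.15 6 0 255" --pt "0 0 -0.4 -1 5 0 255" --pt "0 0 -0.32 -0.8 4 0 255" --pt "0 0 -0.16 -0.4 2 0 255" --pt "0 0 -0.08 -0.2 1 0 255" --pt "0 0 0 0 0.5 0 255"

```text
clock: 10.3
ee_pos: [0.5094, 0.0386, 0.1371]
ee_rot: [[0.991, 0.131, 0.0], [0.131, -0.991, -0.001], [0.0, 0.001, -1.0]]
force: [0.5, -5.6, 2.9]
opening: 0.0156
finger_force: 35.0
```

```bash
python3 m.py
python3 - <<'E'
from h import *
S=arm.snapshot("scene");T=arm.snapshot("top")
a=cv2.resize(S["image"][180:380,120:348],(399,350),interpolation=cv2.INTER_CUBIC)
b=cv2.resize(T["image"][210:410,260:488],(399,350))
cv2.imwrite("pics/g2.png",np.hstack([a,b])[...,::-1])
E
```

```text
S mark z 0.0761 n 218 [369.626  175.0943] [204.98757934570312, 591.236572265625] 135.40793
S grip z 0.1642 n 223 [417.673  124.8942] [54.13179397583008, 324.6493835449219] 135.98909
S rim pts 1653 [510.6634  37.8153] [107.0082015991211, 151.8332061767578] 97.48506
S platetop z 0.07486467668631347
T mark z 0.0746 n 253 [ 544.0027 -164.1837] [265.05963134765625, 594.1298217773438] 100.05228
T grip few
T rim pts 207 [474.2253  48.7357] [93.46218872070312, 160.18408203125] 61.35952
T platetop z 0.07387883926485983
stars []
{'clock': 10.85, 'ee_pos': array([0.5094, 0.0387, 0.1371]), 'ee_rot': array([[ 0.9913,  0.1314,  0.0001],
       [ 0.1314, -0.9913, -0.0004],
       [ 0.0001,  0.0004, -1.    ]]), 'force': array([ 1.1111, -5.1846,  3.1451]), 'finger_force': 35.000630021095276, 'opening': 0.01576528309635009}
```

View pics/g2.png

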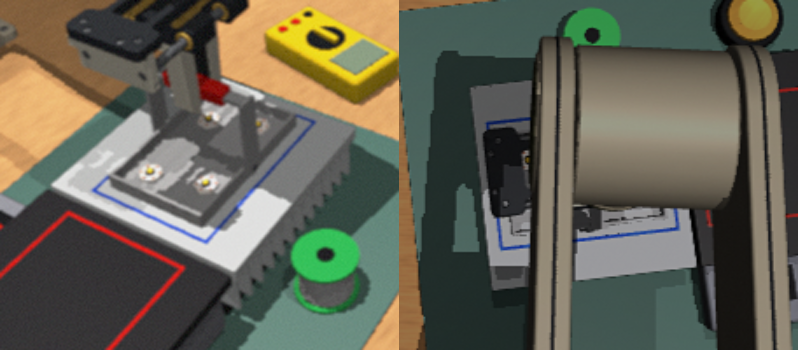

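The tray is squarely inside the blue outline, with all four boards in it and clear margin on every side (scene crop about 205,165). I'll let it stand, then lift it slowly.

>>> jog_arm --pt "0 0 0 0 0 0 255" --pt "0 0 0 0 0 0 255" --pt "0 0 0 0 0 0 255" --pt "0 0 0 0 0 0 255" --pt "0 0 0 0 0 0 255" --pt "0 0 0 0 0 0 255" --pt "0 0 0 0 0 0 255" --pt "0 0 0 0 0 0 255"

```text
clock: 11.95
ee_pos: [0.5094, 0.0387, 0.1371]
ee_rot: [[0.991, 0.131, 0.0], [0.131, -0.991, -0.0], [0.0, 0.0, -1.0]]
force: [0.5, -4.9, 2.8]
opening: 0.0154
finger_force: 35.0
```

>>> jog_arm --pt "0 0 0 0 0 0 255" --pt "0 0 0 0 0 0 255" --pt "0 0 0 0 0 0 255" --pt "0 0 0 0 0 0 255" --pt "0 0 0 0 0 0 255" --pt "0 0 0 0 0 0 255" --pt "0 0 0 0 0 0 255" --pt "0 0 0 0 0 0 255"

```text
clock: 12.95
ee_pos: [0.5094, 0.0387, 0.1371]
ee_rot: [[0.991, 0.131, 0.0], [0.131, -0.991, -0.0], [0.0, 0.0, -1.0]]
force: [0.9, -4.8, 3.1]
opening: 0.0159
finger_force: 35.0
```

>>> jog_arm --pt "0 0 0 0 0 1 255" --pt "0 0 0 0 0 1 255" --pt "0 0 0 0 0 2 255" --pt "0 0 0 0 0 4 255" --pt "0 0 0 0 0 6 255" --pt "0 0 0 0 0 8 255" --pt "0 0 0 0 0 8 255" --pt "0 0 0 0 0 8 255"

```text
clock: 13.95
ee_pos: [0.5097, 0.0387, 0.1757]
ee_rot: [[0.991, 0.132, 0.001], [0.132, -0.991, -0.0], [0.001, 0.0, -1.0]]
force: [0.3, 1.0, -6.1]
opening: 0.0156
finger_force: 35.0
```

>>> jog_arm --pt "0 0 0 0 0 10 255" --pt "0 0 0 0 0 11 255" --pt "0 0 0 0 0 11 255" --pt "0 0 0 0 0 10 255" --pt "0 0 0 0 0 8 255" --pt "0 0 0 0 0 6 255" --pt "0 0 0 0 0 4 255" --pt "0 0 0 0 0 2 255"

```text
clock: 14.95
ee_pos: [0.5095, 0.0387, 0.2369]
ee_rot: [[0.991, 0.132, -0.0], [0.132, -0.991, -0.0], [-0.0, 0.0, -1.0]]
force: [0.8, 0.3, -5.3]
opening: 0.0156
finger_force: 35.0
```

>>> jog_arm --pt "0 0 0 0 0 0 255" --pt "0 0 0 0 0 0 255" --pt "0 0 0 0 0 0 255" --pt "0 0 0 0 0 0 255" --pt "0 0 0 0 0 0 255" --pt "0 0 0 0 0 0 255" --pt "0 0 0 0 0 0 255" --pt "0 0 0 0 0 0 255"

```text
clock: 15.95
ee_pos: [0.5095, 0.0387, 0.2369]
ee_rot: [[0.991, 0.132, 0.0], [0.132, -0.991, 0.0], [0.0, -0.0, -1.0]]
force: [0.7, -0.6, -4.7]
opening: 0.0156
finger_force: 35.0
```

Run:
```python
from h import *
S=arm.snapshot("scene")
cv2.imwrite("pics/g3.png",cv2.resize(S["image"][130:430,100:420],(640,600))[...,::-1])
r=arm.regions_of(S,"tray")[0]["pixels"]
P=cloud(S)[r]; P=P[(P[:,2]>.165)&(P[:,2]<.2)]
A=np.c_[P[:,:2]-P[:,:2].mean(0),np.ones(len(P))]
F=P[P[:,2]<np.percentile(P[:,2],60)]
A=np.c_[F[:,:2]-F[:,:2].mean(0),np.ones(len(F))]; c=np.linalg.lstsq(A,F[:,2],rcond=None)[0]; print(len(F),np.degrees(c[:2]),c[2],F[:,2].std())
```

```text
2546 [-0.13788258  0.00138906] 0.17795993244776404 0.0007761927229860008
```

View pics/g3.png

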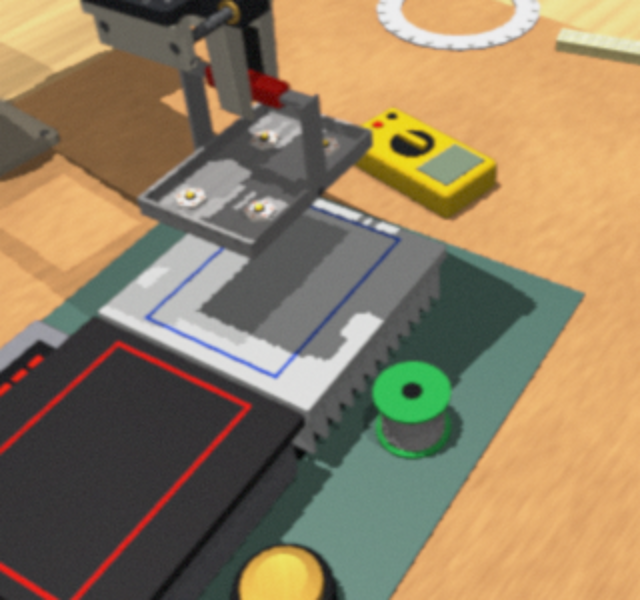

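The tray hangs level, tilted about 0.1°, with its floor near z = 0.178 (about 10 cm up). All four boards lie in it, at (190,197), (262,208), (265,135) and (325,143), and the bystanders haven't moved.

```bash
python3 -c "
from bench import arm
print(arm.job_done())"
```

```text
the job is handed in; nothing more can be done
None
```

I slid the tray onto the cooling plate, let it stand over 2 s squarely inside the blue outline, then lifted it 10 cm; the arm still holds it there, level and with all four boards, and the job is handed in (no verdict returned).

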